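# Back a ratcheted feed wheel off by one notch

## Task

The feed wheel on the bench has been advanced one notch too far: push the red thumb tab over to the right so that the pawl lifts out of the teeth and stays thrown back, push the wheel back (clockwise as seen from its spoke side, towards the pawl) by exactly one notch with a fingertip on one of its orange-tipped spokes, then tip the pawl back over so that it drops fully into the next tooth gap. Only push with the fingertips: grip nothing, use no great force, and leave the tape roll, glue bottle and jar where they stand.

Things in the scene. Friction and masses are not known exactly. Their poses are not given: they have to be found in the camera images.
- feeder: Grey feed-wheel fixture bolted to the bench; place and yaw vary. Origin: its underside, straight below the wheel's centre. x axis = the wheel's axle: hand spokes on the -x side, which faces the robot, black feed roller and bearing upright (120 mm high) on the +x side; y to the left seen from the robot; z up. Base plate x -60 to 80, y -155 to 95 mm, 12 mm thick.
- wheel_centre (a point): Centre of the steel ratchet wheel, 90 mm above the fixture's origin. Wheel 18 mm thick, 12 saw teeth (a notch is 30 degrees), tips at radius 60 mm, roots at 48 mm. In the plane 45 mm in front of it (fixture x = -45 mm) six 9 mm spokes, 60 degrees apart, end in orange balls of 16 mm diameter centred at radius 90 mm.
- pawl_pivot (a point): Pivot of the pawl, in the fixture's frame at x 0, y -76, z 93 mm; its axis is parallel to the axle. It sits between two steel cheeks (x -16 to 16, y -115 to -63, top at z 115 mm).
- wheel (a joint): Wheel angle, rad; 0 (within 0.02) at the start, pawl seated. Grows as the wheel turns backward: clockwise seen from the robot, its top moving right (fixture -y) towards the pawl. A notch is 0.524. Friction (about 1 N at a ball) holds it where it is left. The seated pawl stops it at about +0.03 (+0.55 one notch later), so it seats fully from about 0.39 to 0.55; forward turning lifts the pawl over the teeth.
- pawl (a joint): Pawl angle, rad: 0 fully down in a tooth gap, 0.82 thrown back on its stop (tab turned to the right). Moved by gravity only: past about 0.42 it falls open and stays, below that it falls towards the wheel. Lying on a tooth instead of in a gap it reads about 0.1 to 0.22.
- pawl_tab (a point): Tip of the pawl's red thumb tab (red part 16 mm along x, 11 mm along y, 40 mm long; the tip is 88 mm from the pivot, in the fixture's plane x = 0). Pawl down: the tab stands upright, leaning 12 degrees to the left, tip at y -58, z 179 mm in the fixture's frame. Thrown back: it leans 35 degrees to the right, tip at about y -127, z 165 mm.
- top_spoke (a point): Centre of the orange ball (16 mm) on the spoke that stands at the top at the start, leaning 15 degrees to the left (fixture frame x -45, y 23, z 177 mm); it turns with the wheel and one notch later leans 15 degrees to the right (y -23, z 177 mm).
- tape_roll: Brown roll of tape lying flat, 100 x 106 x 45 mm, loose; origin at the centre of its underside. Leave alone.
- glue: White and yellow glue bottle with orange nozzle, 47 mm diameter, 146 mm tall, loose; origin at the centre of its underside. Leave alone.
- jar: White jar with a red cap, 50 mm diameter, 66 mm tall, loose; origin at the centre of its underside. Leave alone.

How it is judged:
On the way, in this order (a step that is already met when the one before it is completed fails the run):
1. the pawl is thrown back clear of the teeth (over 0.6 rad), the wheel still in its first notch (under 0.2 rad) (value of joint pawl above 0.6 rad and value of joint wheel below 0.2 rad), for 0.2 s.
2. with the pawl still thrown back, the wheel has been pushed back (0.28 to 0.75 rad) (value of joint pawl above 0.6 rad and value of joint wheel between 0.28 and 0.75 rad), for 0.2 s.
At the end, for the whole second after the job is handed in: The pawl is down in the gap (under 0.06 rad), the wheel rests one notch further back than at the start (0.3 to 0.63 rad), and the tape roll, glue bottle and jar stand within 30 mm of their places (value of joint pawl below 0.06 rad and value of joint wheel between 0.3 and 0.63 rad and velocity of joint wheel between -0.05 and 0.05 rad/s and distance of each of tape_roll, glue, jar from where it was at the start of the episode below 0.03 m and angle between each of tape_roll, glue, jar's own z axis and vertical below 0.2 rad); the robot touches nothing.
It fails at once if a bystander (tape roll, glue bottle, jar) is knocked over, lifted or shoved by more than 30 mm (distance of any of tape_roll, glue, jar from where it was at the start of the episode above 0.03 m or angle between any of tape_roll, glue, jar's own z axis and vertical above 0.3 rad).
It fails at once if the wheel is gripped or forced (fingers press on it with over 35 N) (contact force between the fingers and wheel above 35 N).
It fails at once if the pawl is gripped or forced (fingers press on it with over 35 N) (contact force between the fingers and pawl above 35 N).
It also fails if it takes over 51 s, if anything falls off the work surface, if the arm or the gripper's body presses on something with over 40 N, if the wrist force passes 120 N, or if a joint passes its speed limit or range.

## Robot

A 7-joint arm with a two-finger parallel gripper is mounted at the origin on a cart in front of the work surface, level with it; the furniture and walls round the work are solid. World frame = base frame: x ahead of the robot, y to its left, z up, the work surface at z = 0. Lengths are in m, angles in rad, forces in N, time in s.
With the tool pointing down it reaches from about 0.35 to 0.9 m from the base axis. Payload 19.9 kg.
Tool frame: the origin (TCP) lies at the very end of the fingers, on their centre line; the grasp point (between the pads) lies 19 mm behind it (pinch_z is the distance from the TCP to the grasp point, in m); z points along the fingers, y is the direction in which the jaws open and shut (so a half turn about z gives the same grasp; the last joint's range is limited). The gripper opens to 85 mm and grips with 20 to 120 N. Pads are 22 mm wide; open, the fingers measure 114 mm over their backs; the gripper's body (76 mm by 85 mm) begins 54 mm behind the grasp point. The pads swing forward as they close: fully open they stand 13 mm farther back than shut.
Start: joints at [0.71, 0.417, -0.01, 1.614, 0.005, 1.111, -0.053], TCP at [0.457, -0.426, 0.231] pointing down, gripper open.
Joint ranges: [-2.81, 2.81], [-0.39, 2.02], [-1.27, 1.25], [0.06, 2.57], [-1.19, 4.33], [0.19, 2], [-2.82, 2.82]. Speed limits (rad/s): [1.89, 1.89, 2.39, 2.39, 3.01, 3.01, 3.01].

## Interface

Orientations are given as [roll, pitch, yaw] about the fixed x, y, z axes, in that order (R = Rz(yaw) Ry(pitch) Rx(roll)).
In Python, from rig import get_obs, snapshot, camera_info, sign_off, find_in, pinch_z gives the robot as it stands.
- The arm moves only by the tool arm_command, never from a script. Its argument "rows" is a list of rows, each an object with "offset": the shift along the tool's x, y, z in mm, a list of three; "dr": the turn, a rotation vector about the tool's x, y, z in rad, a list of three. A call has exactly 8 rows; each row shifts and turns the commanded pose from where the row before left it, along the tool's axes as they then stand; what a row does not reach is not made up. A row lasts 1/12 s, in which the tool goes at most 41.7 mm and 7.16 degrees, less where a joint would pass 70% of its speed; a pose out of reach is approached as far as the arm can. A call is refused whole if a number of a shift passes 41.7 or a number of a turn 0.125, either way. A call with a gripper value outside its range is refused whole. "fingers" is the finger opening in mm, from 0 to 85.4, set as the call begins (left out, the last holds). The fingers move at their own pace and stop on an object; "force" is the grip in N (left out, the last holds). Time passes only in rows, so rows that do not move let the fingers close, or fill a call up. It gives the time, the measured TCP pose, the force and the opening at its end, in the units of the state.
- get_obs(): the state, without advancing time (a new reading comes with each control period).
- snapshot(name): name is "scene" or "top"; returns (picture, depth): 384x512x3 uint8, red, green, blue; 384x512 float32, m along the optical axis (not along the pixel's ray), 0 where there is no reading.
- camera_info(name): a dict with "fov_y" (degrees; the focal length in pixels is half the picture's height over the tangent of half this angle, whatever the lens; pixels are square), "cx", "cy" (the principal point, pixels), "camera_from_world" (4x4, takes a point from world to camera coordinates). Camera axes: x right, y down, z forward; pixel columns grow to the right and rows downward; lengths in m; the calibration is good to about 2 mm. A picture is of the moment at which its call begins. camera_info takes no time and is no camera call.
- sign_off(): hands the job in, once; it reports no verdict.
Trained networks look in the newest picture that a camera, given by its name, has taken for a name from the list of things; names that differ only in an ending like _2 or _b are one class to them, and where a whole thing is asked for, a point or a joint stands for the part that bears it (a point fixed in the world has none). Each returns a list of dicts, best first, with "conf" (0 to 1); they miss things now and then, are a little off and sometimes report something else, mostly with a low value. They report only what shows in the picture. A call takes as long as a camera call.
- find_in(camera, target): "xyz" ([x, y, z] in m, in the coordinates of the camera as it stood for that picture, good to about 4 mm: the middle of the surface that is visible of it).
The state is a dict: "t": time; "joints": joint angles; "qd": joint speeds; "joint_efforts": joint torques, N m; "tool_pos": TCP position; "eef_rot": TCP orientation; "force": force on the tool from outside, world axes, zero at the start; "ft_torque": the same for the moment, N m; "width": opening from 0.0 (shut) to 1.0 (fully open).
Only numpy, scipy, OpenCV 4.12 (cv2) and the standard library are available. Lean on these libraries where they do the work, as an engineer would, in place of code of your own. Each camera call takes 0.05 s, during which the arm holds its last target.

## Working session

There is one attempt and no reset: what is moved stays moved. The work goes in short steps, Python scripts to look and compute and a tool call to move; the robot and the scene stay as the last step left them, time stands still between calls to the robot, and variables do not carry over. Pictures are saved under pics/ and viewed, and the job is handed in when it is done.

Besides the shell and the picture viewer there is one more tool, called as name(argument=value, ...), one argument or row to a line, values as JSON. arm_command: Moves the arm, as the interface text tells. Its arguments: {"type":"object","properties":{"rows":{"type":"array","items":{"type":"object","properties":{"offset":{"type":"array","items":{"type":"number"}},"dr":{"type":"array","items":{"type":"number"}}}}},"fingers":{"type":"number"},"force":{"type":"number"}},"required":["rows"]}

```bash
ls; mkdir -p pics; cat > h.py <<'E'
import numpy as np,cv2
from rig import *
def shot(cam,fn):
    p,d=snapshot(cam); cv2.imwrite('pics/'+fn,p[:,:,::-1]); return p,d
def toW(cam,p):
    M=np.linalg.inv(np.array(camera_info(cam)['camera_from_world'])); return (M@np.r_[p,1])[:3]
def px2w(cam,u,v,z):
    c=camera_info(cam); f=192/np.tan(np.radians(c['fov_y']/2))
    return toW(cam,np.array([(u-c['cx'])/f*z,(v-c['cy'])/f*z,z]))
def w2px(cam,w):
    c=camera_info(cam); f=192/np.tan(np.radians(c['fov_y']/2))
    q=np.array(c['camera_from_world'])@np.r_[w,1]; return q[0]/q[2]*f+c['cx'],q[1]/q[2]*f+c['cy']
E
python3 - <<'E'
from h import *
np.set_printoptions(precision=4,suppress=True)
o=get_obs(); print(o)
for c in ('scene','top'):
    shot(c,c+'0.png'); i=camera_info(c); M=np.linalg.inv(np.array(i['camera_from_world'])); print(c,i['fov_y'],M)
    for t in ('feeder','wheel_centre','pawl_pivot','pawl_tab','top_spoke','tape_roll','glue','jar'):
        for r in find_in(c,t)[:2]: print(t,round(r['conf'],2),toW(c,r['xyz']))
E
```

```text
pics
{'t': 0.0, 'joints': array([ 0.7095,  0.418 , -0.0103,  1.6142,  0.0047,  1.1107, -0.053 ]), 'qd': array([ 0.0006,  0.0005, -0.0018, -0.0015, -0.0003,  0.0005, -0.0002]), 'joint_efforts': array([ -0.0005, -86.4455,   0.6791, -43.4906,   0.0191,   0.0073,
         0.0001]), 'tool_pos': array([ 0.4566, -0.4262,  0.2306]), 'eef_rot': array([-3.1403,  0.0001,  0.8199]), 'force': array([0.4006, 0.6077, 0.0902]), 'ft_torque': array([-0.0699,  0.0188, -0.0155]), 'width': 0.9983507695777718}
scene 45.42474801210865 [[ 0.8928 -0.1698  0.4173 -0.0112]
 [-0.4505 -0.341   0.8251 -0.9746]
 [ 0.0022 -0.9246 -0.3809  0.5541]
 [ 0.      0.      0.      1.    ]]
feeder 0.76 [ 0.4514 -0.1349  0.0595]
feeder 0.4 [0.5156 0.1309 0.0352]
wheel_centre 0.92 [ 0.4519 -0.1321  0.0551]
pawl_pivot 0.98 [ 0.452  -0.1339  0.0617]
pawl_tab 0.62 [ 0.4446 -0.1528  0.1368]
top_spoke 0.9 [ 0.4396 -0.0928  0.1057]
tape_roll 0.46 [0.5124 0.1324 0.0366]
glue 0.96 [ 0.3448 -0.3024  0.0849]
jar 0.73 [0.3642 0.0155 0.0443]
top 44.10869491984368 [[-0.0268 -0.9991  0.032   0.4108]
 [-0.9996  0.0268 -0.0007 -0.0716]
 [-0.0002 -0.032  -0.9995  1.3211]
 [ 0.      0.      0.      1.    ]]
feeder 0.83 [ 0.464  -0.1102  0.0127]
wheel_centre 0.74 [ 0.4671 -0.1118  0.017 ]
pawl_pivot 0.79 [ 0.4642 -0.1152  0.016 ]
top_spoke 0.96 [ 0.4647 -0.0849  0.1185]
tape_roll 0.64 [0.5358 0.1117 0.0475]
glue 0.85 [ 0.3566 -0.2846  0.0853]
jar 0.86 [0.378  0.0304 0.0686]
```

View pics/scene0.png

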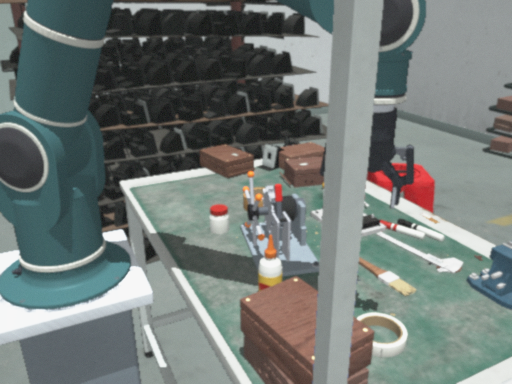

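View pics/top0.png

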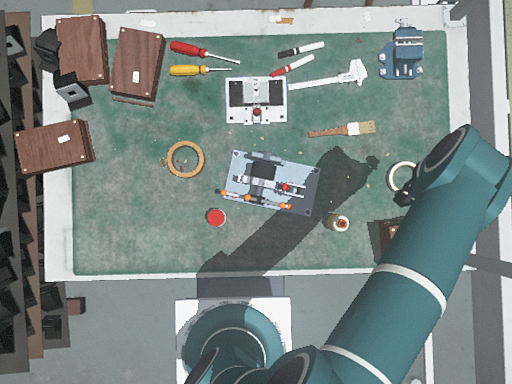

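```bash
python3 - <<'E'
from h import *
p,d=shot('top','t1.png'); np.save('topd.npy',d); np.save('topp.npy',p)
cv2.imwrite('pics/t1z.png',cv2.resize(p[140:225,210:335,::-1],None,fx=6,fy=6,interpolation=cv2.INTER_CUBIC))
p,d=shot('scene','s1.png');np.save('scd.npy',d); np.save('scp.npy',p)
cv2.imwrite('pics/s1z.png',cv2.resize(p[160:290,200:330,::-1],None,fx=4.5,fy=4.5,interpolation=cv2.INTER_CUBIC))
E
```

```text
(no output)
```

View pics/t1z.png

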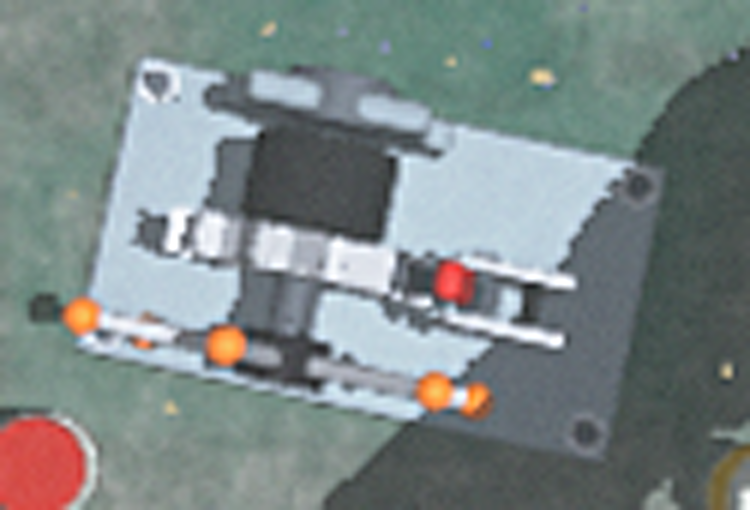

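View pics/s1z.png

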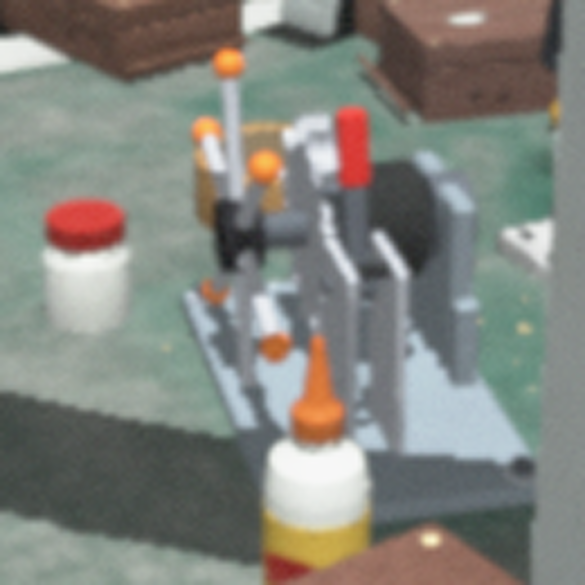

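```bash
cat > fit.py <<'E'
from h import *
np.set_printoptions(precision=4,suppress=True)
from scipy.optimize import least_squares
def F2W(s,q): 
    c,n=np.cos(s[2]),np.sin(s[2]); q=np.asarray(q)
    return np.array([s[0]+c*q[0]-n*q[1],s[1]+n*q[0]+c*q[1],q[2]])
def sp(a,r=.09): return [-.045,-r*np.sin(a),.09+r*np.cos(a)]
z=lambda u,v:((u+.5)/6+210-.5,(v+.5)/6+140-.5)
s_=lambda u,v:((u+.5)/4.5+200-.5,(v+.5)/4.5+160-.5)
d15=np.radians(15);d60=np.radians(60)
obs=[('top',z(142,60),[.08,.095,.012]),('top',z(662,168),[.08,-.155,.012]),('top',z(602,458),[-.06,-.155,.012]),('top',z(78,345),[-.06,.095,.012]),
('top',z(226,346),sp(-d15)),('top',z(437,391),sp(d60-d15)),('top',z(81,315),sp(-d15-d60)),
('top',z(455,283),[0,-.058,.178]),
('scene',s_(229,62),sp(-d15)),('scene',s_(265,165),sp(d60-d15)),('scene',s_(205,130),sp(-d15-d60)),('scene',s_(353,110),[0,-.058,.179])]
def res(s,o=obs): return np.concatenate([np.array(w2px(c,F2W(s,q)))-np.array(u) for c,u,q in o])
if __name__=='__main__':
    for sub in (obs[:4],obs[:8],obs):
        r=least_squares(lambda s:res(s,sub),[.46,-.1,-.2],loss='soft_l1'); print(r.x,np.degrees(r.x[2]))
    print(res(r.x).reshape(-1,2))
    for n,q in dict(tab=[0,-.058,.179],tab2=[0,-.127,.165],top=sp(-d15),piv=[0,-.076,.093]).items(): print(n,F2W(r.x,q))
E
python3 fit.py
```

```text
[ 0.4649 -0.0864 -0.239 ] -13.693247054940063
[ 0.4644 -0.0868 -0.2402] -13.759984447183605
[ 0.4641 -0.086  -0.239 ] -13.694902638227568
[[-0.7867 -1.0296]
 [ 0.8276 -0.066 ]
 [ 0.3569  1.1256]
 [-0.872   0.8666]
 [-0.0215  0.0985]
 [-0.5116  0.157 ]
 [ 0.1635  0.3244]
 [-1.3349 -0.5414]
 [ 0.2775  1.1287]
 [ 0.3793  1.3654]
 [ 0.6657  1.0144]
 [-0.04    0.3929]]
tab [ 0.4503 -0.1424  0.179 ]
tab2 [ 0.434  -0.2094  0.165 ]
top [ 0.4259 -0.0527  0.1769]
piv [ 0.4461 -0.1598  0.093 ]
```

arm_command(
  rows=[
    {"offset": [0, 0, 0], "dr": [0, 0, -0.064]},
    {"offset": [0, 0, 0], "dr": [0, 0, -0.064]},
    {"offset": [0, 0, 0], "dr": [0, 0, -0.064]},
    {"offset": [0, 0, 0], "dr": [0, 0, -0.064]},
    {"offset": [0, 0, 0], "dr": [0, 0, -0.064]},
    {"offset": [0, 0, 0], "dr": [0, 0, -0.064]},
    {"offset": [0, 0, 0], "dr": [0, 0, -0.064]},
    {"offset": [0, 0, 0], "dr": [0, 0, -0.064]},
  ],
  fingers=0,
  force=20,
)

```text
t: 1.67
tool_pos: [0.4568, -0.4265, 0.2313]
eef_rot: [-3.141, -0.0, 1.335]
force: [-0.3, 0.4, 0.0]
width: -0.003
```

```bash
cat > st.py <<'E'
from h import *
import sys
np.set_printoptions(precision=4,suppress=True)
S=np.array([.4643,-.0863,-.239])
def st():
    o=get_obs(); c,n=np.cos(S[2]),np.sin(S[2]); d=o['tool_pos'][:2]-S[:2]
    f=np.array([c*d[0]+n*d[1],-n*d[0]+c*d[1],o['tool_pos'][2]])*1000
    print('t %.2f fixt'%o['t'],f.round(1),'rot',o['eef_rot'],'F',o['force'].round(1),'w',round(o['width'],3)); return f
if __name__=='__main__': st()
E
python3 st.py
```

```text
t 1.67 fixt [  73.3 -332.3  231.3] rot [-3.1415 -0.      1.335 ] F [-0.3  0.4  0. ] w -0.003
```

Now to fixture (0, -25): tool x +307, tool y -73.

arm_command(
  rows=[
    {"offset": [20, -5, 0], "dr": [0, 0, 0]},
    {"offset": [30, -8, 0], "dr": [0, 0, 0]},
    {"offset": [30, -8, 0], "dr": [0, 0, 0]},
    {"offset": [30, -8, 0], "dr": [0, 0, 0]},
    {"offset": [30, -8, 0], "dr": [0, 0, 0]},
    {"offset": [30, -8, 0], "dr": [0, 0, 0]},
    {"offset": [30, -8, 0], "dr": [0, 0, 0]},
    {"offset": [30, -8, 0], "dr": [0, 0, 0]},
  ],
)

```text
t: 2.33
tool_pos: [0.4518, -0.1871, 0.2314]
eef_rot: [3.141, 0.0, 1.332]
force: [0.5, -0.4, -0.2]
width: 0.002
```

arm_command(
  rows=[
    {"offset": [30, -6, 0], "dr": [0, 0, 0]},
    {"offset": [25, -5, 0], "dr": [0, 0, 0]},
    {"offset": [20, 0, 0], "dr": [0, 0, 0]},
    {"offset": [2, 0, 0], "dr": [0, 0, 0]},
    {"offset": [0, 0, 0], "dr": [0, 0, 0]},
    {"offset": [0, 0, 0], "dr": [0, 0, 0]},
    {"offset": [0, 0, 0], "dr": [0, 0, 0]},
    {"offset": [0, 0, 0], "dr": [0, 0, 0]},
  ],
)

```text
t: 3.0
tool_pos: [0.4594, -0.1121, 0.2312]
eef_rot: [-3.141, 0.0, 1.33]
force: [-0.3, -0.3, 0.3]
width: -0.002
```

```bash
python3 - <<'E'
from st import *
st()
for c,b in (('top',(140,225,210,335)),('scene',(140,290,190,330))):
    p,d=snapshot(c); cv2.imwrite('pics/a_%s.png'%c,cv2.resize(p[b[0]:b[1],b[2]:b[3],::-1],None,fx=4,fy=4,interpolation=cv2.INTER_CUBIC))
E
```

```text
t 3.00 fixt [  1.4 -26.2 231.2] rot [-3.1413  0.0001  1.3304] F [-0.3 -0.3  0.3] w -0.002
```

View pics/a_scene.png

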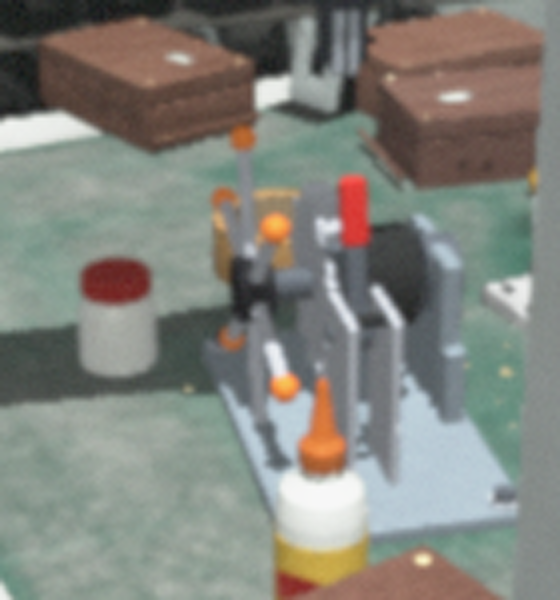

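```bash
python3 - <<'E'
from st import *
o=get_obs(); print(w2px('scene',o['tool_pos']),w2px('top',o['tool_pos']))
shot('scene','b.png')
E
```

```text
(np.float64(275.4373628169172), np.float64(157.69556807836975)) (np.float64(272.09081203366884), np.float64(181.7428529979202))
```

View pics/b.png

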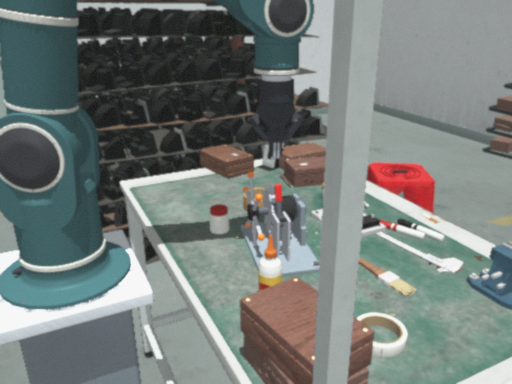

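View pics/a_top.png

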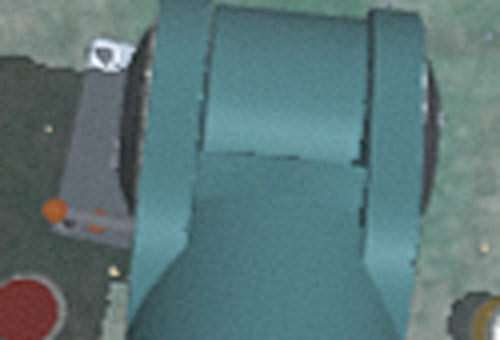

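```bash
python3 - <<'E'
import cv2
p=cv2.imread('pics/b.png'); cv2.imwrite('pics/bz.png',cv2.resize(p[60:220,230:340],None,fx=4,fy=4,interpolation=cv2.INTER_CUBIC)[:600])
E
```

```text
(no output)
```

View pics/bz.png

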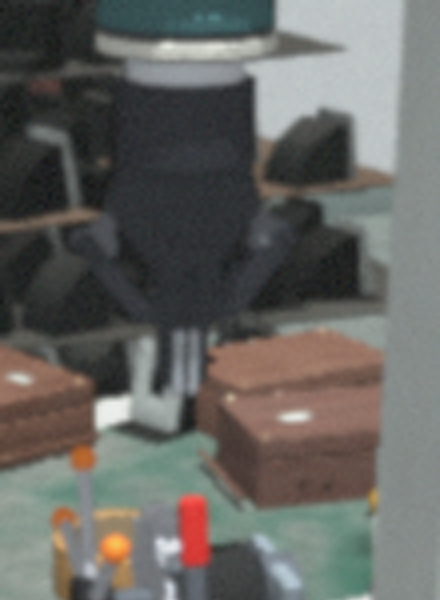

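arm_command(
  rows=[
    {"offset": [2, -1, 8], "dr": [0, 0, 0]},
    {"offset": [1, 0, 13], "dr": [0, 0, 0]},
    {"offset": [0, 0, 13], "dr": [0, 0, 0]},
    {"offset": [0, 0, 13], "dr": [0, 0, 0]},
    {"offset": [0, 0, 12], "dr": [0, 0, 0]},
    {"offset": [0, 0, 10], "dr": [0, 0, 0]},
    {"offset": [0, 0, 0], "dr": [0, 0, 0]},
    {"offset": [0, 0, 0], "dr": [0, 0, 0]},
  ],
)

```text
t: 3.82
tool_pos: [0.4591, -0.1079, 0.1619]
eef_rot: [-3.141, -0.0, 1.332]
force: [0.4, 0.2, 1.3]
width: 0.003
```

```bash
python3 - <<'E'
from st import *
st()
p,d=snapshot('scene'); cv2.imwrite('pics/c.png',cv2.resize(p[110:270,230:340,::-1],None,fx=4,fy=4,interpolation=cv2.INTER_CUBIC)[:600])
E
```

```text
t 3.82 fixt [  0.1 -22.2 161.9] rot [-3.1405 -0.0001  1.3319] F [0.4 0.2 1.3] w 0.003
```

View pics/c.png

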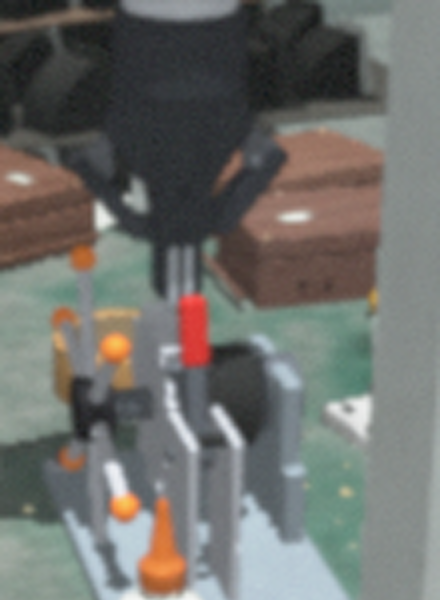

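arm_command(
  rows=[
    {"offset": [-5, 0, 0], "dr": [0, 0, 0]},
    {"offset": [-5, 0, 0], "dr": [0, 0, 0]},
    {"offset": [-5, 0, 0], "dr": [0, 0, 0]},
    {"offset": [-4, 0, 0], "dr": [0, 0, 0]},
    {"offset": [-4, 0, 0], "dr": [0, 0, 0]},
    {"offset": [-4, 0, 0], "dr": [0, 0, 0]},
    {"offset": [-4, 0, 0], "dr": [0, 0, 0]},
    {"offset": [-4, 0, 0], "dr": [0, 0, 0]},
  ],
)

```text
t: 4.53
tool_pos: [0.4509, -0.1424, 0.1623]
eef_rot: [-3.141, -0.0, 1.332]
force: [0.3, -0.6, 0.6]
width: 0.001
```

arm_command(
  rows=[
    {"offset": [-5, 0, 0], "dr": [0, 0, 0]},
    {"offset": [-5, 0, 0], "dr": [0, 0, 0]},
    {"offset": [-5, 0, 0], "dr": [0, 0, 0]},
    {"offset": [-5, 0, 0], "dr": [0, 0, 0]},
    {"offset": [-5, 0, 0], "dr": [0, 0, 0]},
    {"offset": [-5, 0, 0], "dr": [0, 0, 0]},
    {"offset": [-5, 0, 0], "dr": [0, 0, 0]},
    {"offset": [0, 0, 0], "dr": [0, 0, 0]},
  ],
)

```text
t: 5.2
tool_pos: [0.4424, -0.1771, 0.1622]
eef_rot: [-3.141, 0.0, 1.331]
force: [-0.2, -0.1, -0.1]
width: 0.003
```

```bash
python3 - <<'E'
from st import *
st()
p,d=snapshot('scene'); cv2.imwrite('pics/d.png',cv2.resize(p[110:270,230:340,::-1],None,fx=4,fy=4,interpolation=cv2.INTER_CUBIC)[:600])
E
```

```text
t 5.20 fixt [  0.3 -93.4 162.2] rot [-3.1414  0.0002  1.3307] F [-0.2 -0.1 -0.1] w 0.003
```

View pics/d.png

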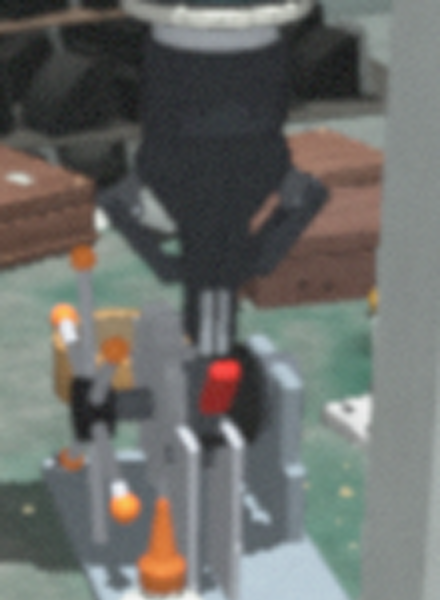

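arm_command(
  rows=[
    {"offset": [0, 0, -15], "dr": [0, 0, 0]},
    {"offset": [0, 0, -25], "dr": [0, 0, 0]},
    {"offset": [5, 0, -15], "dr": [0, 0, 0]},
    {"offset": [20, -5, 0], "dr": [0, 0, 0]},
    {"offset": [25, -10, 0], "dr": [0, 0, 0]},
    {"offset": [25, -10, 0], "dr": [0, 0, 0]},
    {"offset": [25, -10, 0], "dr": [0, 0, 0]},
    {"offset": [20, -5, 0], "dr": [0, 0, 0]},
  ],
)

```text
t: 5.92
tool_pos: [0.4316, -0.0478, 0.2174]
eef_rot: [-3.142, 0.0, 1.333]
force: [1.0, 0.0, 1.2]
width: 0.0
```

arm_command(
  rows=[
    {"offset": [20, -5, 0], "dr": [0, 0, 0]},
    {"offset": [10, 0, 0], "dr": [0, 0, 0]},
    {"offset": [0, 0, 0], "dr": [0, 0, 0]},
    {"offset": [0, 0, 10], "dr": [0, 0, 0]},
    {"offset": [0, 0, 15], "dr": [0, 0, 0]},
    {"offset": [0, 0, 15], "dr": [0, 0, 0]},
    {"offset": [0, 0, 10], "dr": [0, 0, 0]},
    {"offset": [0, 0, 0], "dr": [0, 0, 0]},
  ],
)

```text
t: 6.58
tool_pos: [0.4333, -0.0202, 0.1651]
eef_rot: [-3.138, 0.0, 1.331]
force: [-0.7, 0.4, -0.7]
width: -0.001
```

```bash
python3 - <<'E'
from st import *
st()
p,d=snapshot('scene'); cv2.imwrite('pics/e.png',cv2.resize(p[110:270,210:330,::-1],None,fx=4,fy=4,interpolation=cv2.INTER_CUBIC)[:600])
E
```

```text
t 6.58 fixt [-45.7  56.9 165.1] rot [-3.1382  0.0004  1.331 ] F [-0.7  0.4 -0.7] w -0.001
```

View pics/e.png

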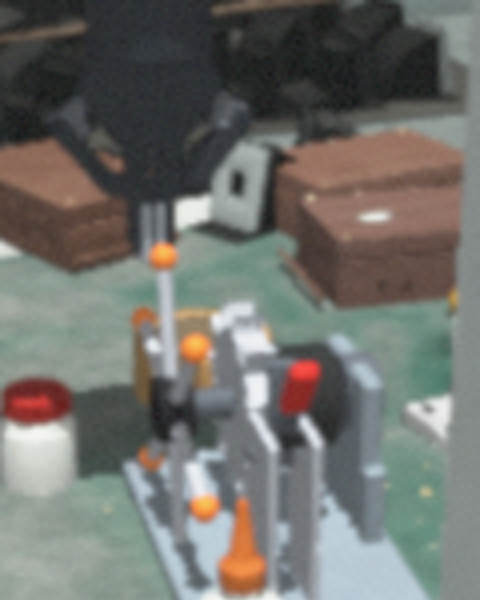

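arm_command(
  rows=[
    {"offset": [-4, 0, 0], "dr": [0, 0, 0]},
    {"offset": [-4, 0, 0], "dr": [0, 0, 0]},
    {"offset": [-4, 0, 0], "dr": [0, 0, 0]},
    {"offset": [-4, 0, 0], "dr": [0, 0, 0]},
    {"offset": [-4, 0, 0], "dr": [0, 0, 0]},
    {"offset": [-4, 0, 0], "dr": [0, 0, 0]},
    {"offset": [-4, 0, 0], "dr": [0, 0, 0]},
    {"offset": [-4, 0, 0], "dr": [0, 0, 0]},
  ],
)

```text
t: 7.3
tool_pos: [0.4269, -0.0511, 0.1674]
eef_rot: [3.142, -0.0, 1.332]
force: [-0.1, 0.9, 1.4]
width: -0.001
```

arm_command(
  rows=[
    {"offset": [-4, 0, 0], "dr": [0, 0, 0]},
    {"offset": [-4, 0, 0], "dr": [0, 0, 0]},
    {"offset": [-4, 0, 0], "dr": [0, 0, 0]},
    {"offset": [-4, 0, 0], "dr": [0, 0, 0]},
    {"offset": [-3, 0, 0], "dr": [0, 0, 0]},
    {"offset": [-2, 0, 0], "dr": [0, 0, 0]},
    {"offset": [-1, 0, 0], "dr": [0, 0, 0]},
    {"offset": [0, 0, 0], "dr": [0, 0, 0]},
  ],
)

```text
t: 7.97
tool_pos: [0.4216, -0.0723, 0.1672]
eef_rot: [-3.141, 0.0, 1.332]
force: [0.1, -0.5, 0.8]
width: 0.004
```

```bash
python3 - <<'E'
from st import *
st()
p,d=snapshot('scene'); cv2.imwrite('pics/f.png',cv2.resize(p[110:270,210:330,::-1],None,fx=4,fy=4,interpolation=cv2.INTER_CUBIC)[:600])
E
```

```text
t 7.97 fixt [-44.8   3.5 167.2] rot [-3.1414  0.0001  1.3315] F [ 0.1 -0.5  0.8] w 0.004
```

View pics/f.png

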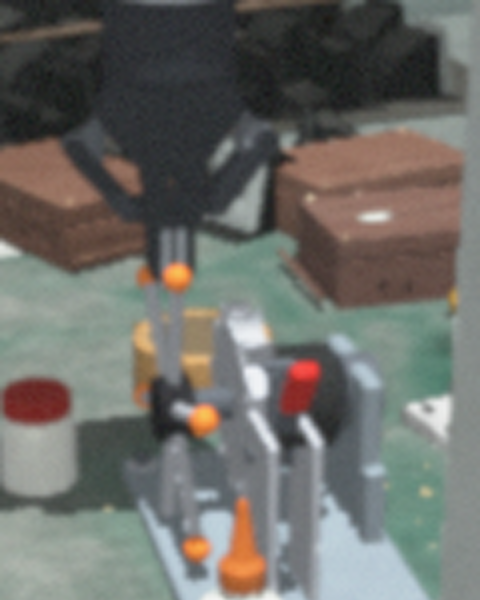

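```bash
cat > ang.py <<'E'
from fit import *
from scipy.optimize import least_squares
def ang(pts):
    S=[.4641,-.086,-.239]
    f=lambda a:np.concatenate([np.array(w2px('scene',F2W(S,sp(a[0]+np.radians(60*k-15)))))-np.array([(u+.5)/4+209.5+a[1],(v+.5)/4+109.5+a[2]]) for k,u,v in pts])
    r=least_squares(f,[.4,0,0]); print(r.x,f(r.x)); 
E
python3 -c "
from ang import ang
ang([(0,177,277),(1,204,420),(2,196,548)])
ang([(0,163,256),(1,195,347),(2,204,506)])"
```

```text
[0.4439 0.5326 0.6374] [-0.0768  0.2065 -0.1377  0.0362  0.2145 -0.2427]
[-0.0085  0.4716  0.8917] [-0.116  -0.0274 -0.0034  0.057   0.1194 -0.0297]
```

arm_command(
  rows=[
    {"offset": [6, 0, 0], "dr": [0, 0, 0]},
    {"offset": [9, 0, 0], "dr": [0, 0, 0]},
    {"offset": [0, 0, -10], "dr": [0, 0, 0]},
    {"offset": [0, 0, -20], "dr": [0, 0, 0]},
    {"offset": [0, 0, -20], "dr": [0, 0, 0]},
    {"offset": [-10, 5, -3], "dr": [0, 0, 0]},
    {"offset": [-20, 10, 0], "dr": [0, 0, 0]},
    {"offset": [-25, 10, 0], "dr": [0, 0, 0]},
  ],
)

```text
t: 8.68
tool_pos: [0.4373, -0.1166, 0.2214]
eef_rot: [3.14, 0.0, 1.335]
force: [0.8, 0.9, -0.5]
width: -0.001
```

arm_command(
  rows=[
    {"offset": [-25, 10, 0], "dr": [0, 0, 0]},
    {"offset": [-25, 10, 0], "dr": [0, 0, 0]},
    {"offset": [-25, 0, 0], "dr": [0, 0, 0]},
    {"offset": [-25, 0, 0], "dr": [0, 0, 0]},
    {"offset": [-20, 0, 0], "dr": [0, 0, 0]},
    {"offset": [-8, 0, 0], "dr": [0, 0, 0]},
    {"offset": [0, 0, 0], "dr": [0, 0, 0]},
    {"offset": [0, 0, 0], "dr": [0, 0, 0]},
  ],
)

```text
t: 9.35
tool_pos: [0.426, -0.2453, 0.2204]
eef_rot: [-3.142, -0.0, 1.332]
force: [0.7, 0.4, -0.2]
width: -0.001
```

```bash
python3 - <<'E'
from st import *
st()
p,d=snapshot('scene'); cv2.imwrite('pics/g.png',cv2.resize(p[110:270,210:330,::-1],None,fx=4,fy=4,interpolation=cv2.INTER_CUBIC)[:600])
E
```

```text
t 9.35 fixt [   0.4 -163.5  220.4] rot [-3.1416 -0.0003  1.3321] F [ 0.7  0.4 -0.2] w -0.001
```

View pics/g.png

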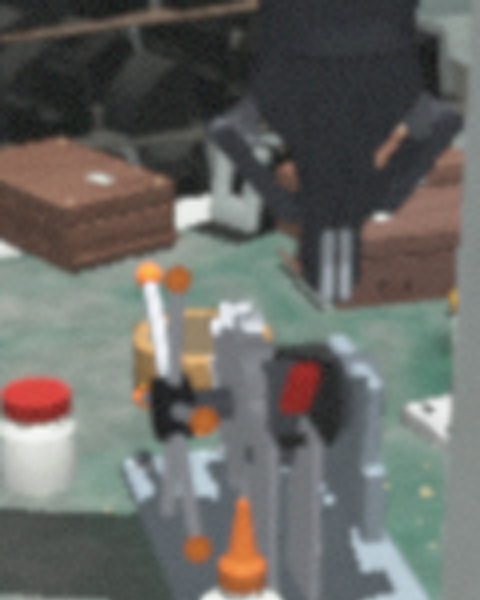

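arm_command(
  rows=[
    {"offset": [0, 0, 8], "dr": [0, 0, 0]},
    {"offset": [0, 0, 14], "dr": [0, 0, 0]},
    {"offset": [0, 0, 14], "dr": [0, 0, 0]},
    {"offset": [0, 0, 14], "dr": [0, 0, 0]},
    {"offset": [0, 0, 14], "dr": [0, 0, 0]},
    {"offset": [0, 0, 8], "dr": [0, 0, 0]},
    {"offset": [0, 0, 0], "dr": [0, 0, 0]},
    {"offset": [0, 0, 0], "dr": [0, 0, 0]},
  ],
)

```text
t: 10.07
tool_pos: [0.4258, -0.2454, 0.1482]
eef_rot: [-3.141, -0.0, 1.333]
force: [0.4, -0.6, 0.3]
width: 0.0
```

arm_command(
  rows=[
    {"offset": [5, 0, 0], "dr": [0, 0, 0]},
    {"offset": [5, 0, 0], "dr": [0, 0, 0]},
    {"offset": [4, 0, 0], "dr": [0, 0, 0]},
    {"offset": [4, 0, 0], "dr": [0, 0, 0]},
    {"offset": [4, 0, 0], "dr": [0, 0, 0]},
    {"offset": [4, 0, 0], "dr": [0, 0, 0]},
    {"offset": [4, 0, 0], "dr": [0, 0, 0]},
    {"offset": [4, 0, 0], "dr": [0, 0, 0]},
  ],
)

```text
t: 10.73
tool_pos: [0.4339, -0.2126, 0.1483]
eef_rot: [3.142, 0.0, 1.332]
force: [0.4, -0.2, 1.1]
width: -0.003
```

arm_command(
  rows=[
    {"offset": [4, 0, 0], "dr": [0, 0, 0]},
    {"offset": [4, 0, 0], "dr": [0, 0, 0]},
    {"offset": [4, 0, 0], "dr": [0, 0, 0]},
    {"offset": [4, 0, 0], "dr": [0, 0, 0]},
    {"offset": [4, 0, 0], "dr": [0, 0, 0]},
    {"offset": [4, 0, 0], "dr": [0, 0, 0]},
    {"offset": [2, 0, 0], "dr": [0, 0, 0]},
    {"offset": [0, 0, 0], "dr": [0, 0, 0]},
  ],
)

```text
t: 11.4
tool_pos: [0.4401, -0.1872, 0.1483]
eef_rot: [-3.141, -0.0, 1.332]
force: [0.5, -0.1, -0.5]
width: 0.001
```

```bash
python3 - <<'E'
from st import *
st()
p,d=snapshot('scene'); cv2.imwrite('pics/i.png',cv2.resize(p[110:270,210:330,::-1],None,fx=4,fy=4,interpolation=cv2.INTER_CUBIC)[:600])
E
```

```text
t 11.40 fixt [   0.3 -103.7  148.3] rot [-3.1415 -0.0001  1.3324] F [ 0.5 -0.1 -0.5] w 0.001
```

View pics/i.png

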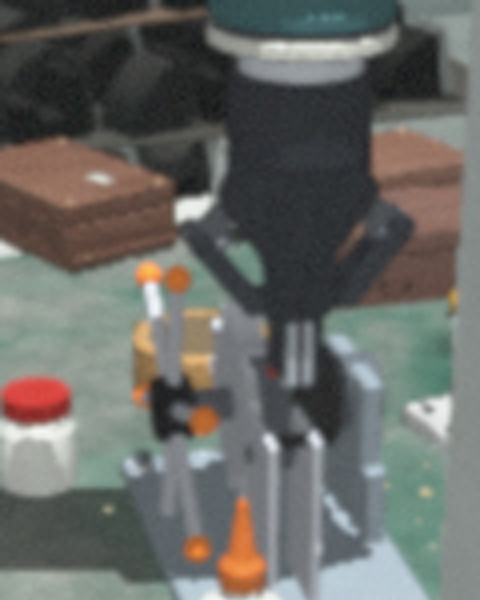

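arm_command(
  rows=[
    {"offset": [-8, 0, 0], "dr": [0, 0, 0]},
    {"offset": [-16, 0, 0], "dr": [0, 0, 0]},
    {"offset": [-16, 0, 0], "dr": [0, 0, 0]},
    {"offset": [0, 0, -15], "dr": [0, 0, 0]},
    {"offset": [0, 0, -25], "dr": [0, 0, 0]},
    {"offset": [0, 0, -25], "dr": [0, 0, 0]},
    {"offset": [-10, 0, -20], "dr": [0, 0, 0]},
    {"offset": [-20, 5, 0], "dr": [0, 0, 0]},
  ],
)

```text
t: 12.12
tool_pos: [0.4294, -0.2571, 0.2373]
eef_rot: [3.137, 0.001, 1.334]
force: [0.3, 0.4, -0.1]
width: 0.001
```

arm_command(
  rows=[
    {"offset": [-30, 8, 0], "dr": [0, 0, 0]},
    {"offset": [-30, 8, 0], "dr": [0, 0, 0]},
    {"offset": [-30, 8, 0], "dr": [0, 0, 0]},
    {"offset": [-30, 8, 0], "dr": [0, 0, 0]},
    {"offset": [-25, 8, 0], "dr": [0, 0, 0]},
    {"offset": [-15, 0, 0], "dr": [0, 0, 0]},
    {"offset": [0, 0, 0], "dr": [0, 0, 0]},
    {"offset": [0, 0, 0], "dr": [0, 0, 0]},
  ],
)

```text
t: 12.78
tool_pos: [0.4283, -0.4224, 0.2328]
eef_rot: [-3.141, -0.0, 1.33]
force: [0.1, 0.1, 0.0]
width: -0.0
```

```bash
python3 - <<'E'
from st import *
st()
p,d=snapshot('scene'); cv2.imwrite('pics/j.png',cv2.resize(p[160:290,200:330,::-1],None,fx=4.5,fy=4.5,interpolation=cv2.INTER_CUBIC))
p,d=snapshot('top'); cv2.imwrite('pics/jt.png',cv2.resize(p[140:225,210:335,::-1],None,fx=6,fy=6,interpolation=cv2.INTER_CUBIC))
for t in ('tape_roll','glue','jar'):
    for r in find_in('top',t)[:1]: print(t,round(r['conf'],2),toW('top',r['xyz']))
E
```

```text
t 12.78 fixt [  44.6 -335.1  232.8] rot [-3.1408 -0.0004  1.3303] F [0.1 0.1 0. ] w -0.0
tape_roll 0.86 [0.5365 0.1118 0.0451]
glue 0.51 [ 0.3548 -0.2841  0.0922]
jar 0.85 [0.3777 0.0277 0.0688]
```

View pics/j.png

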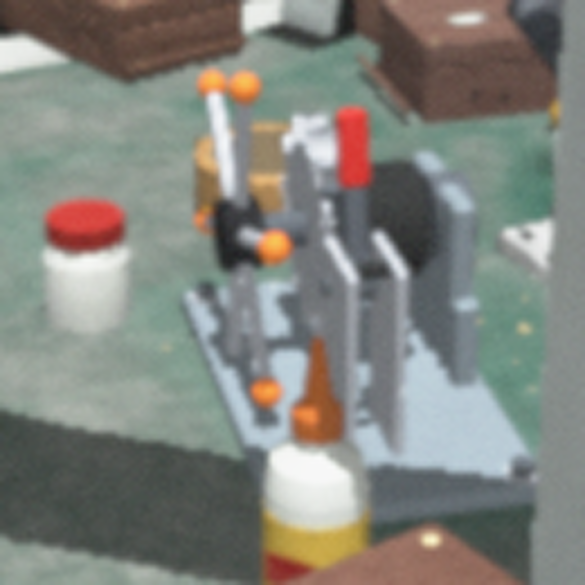

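View pics/jt.png

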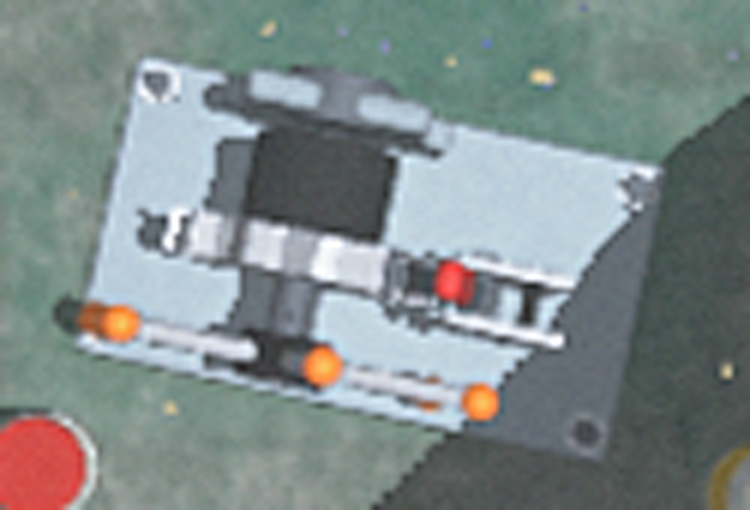

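```bash
python3 - <<'E'
import cv2,numpy as np
def red(im,b):
    h=cv2.cvtColor(im,cv2.COLOR_BGR2HSV); m=((h[...,0]<5)|(h[...,0]>174))&(h[...,1]>160)
    ys,xs=np.where(m); k=(xs>b[0])&(xs<b[1])&(ys>b[2])&(ys<b[3]); return xs[k].mean(),ys[k].mean(),k.sum()
for a,c,b in (('s1z','j',(320,390,80,200)),('t1z','jt',(420,490,240,320))):
    print(red(cv2.imread(f'pics/{a}.png'),b),red(cv2.imread(f'pics/{c}.png'),b))
from ang import *
S=[.4641,-.086,-.239]
for pts in ([(0,226,346),(1,437,391),(-1,81,315)],[(0,322,367),(1,481,402),(-1,121,324)]):
    f=lambda a:np.concatenate([np.array(w2px('top',F2W(S,sp(a[0]+np.radians(60*k-15)))))-z(u,v)-a[1:] for k,u,v in pts])
    print(least_squares(f,[.3,0,0]).x)
E
```

```text
(np.float64(353.62415349887135), np.float64(147.42663656884875), np.int64(1772)) (np.float64(353.82576617480134), np.float64(147.8132803632236), np.int64(1762))
(np.float64(452.30760095011874), np.float64(280.9857482185273), np.int64(842)) (np.float64(452.1847290640394), np.float64(280.88669950738915), np.int64(812))
[0.0102 0.0992 0.2238]
[ 0.428  -0.5454 -0.0417]
```

```bash
python3 -c "
from rig import *
print(sign_off())"
```

```text
the job is handed in; nothing more can be done
None
```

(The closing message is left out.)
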